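Set a bench depth gauge to a blind bore by its thumbwheel

ROBOT

A 6-joint arm with a two-finger parallel gripper is mounted at the origin on a cart in front of the work surface, level with it; the furniture and walls round the work are solid. World frame = base frame: x ahead of the robot, y to its left, z up, the work surface at z = 0. Lengths are in mm, angles in rad, forces in N, time in s.
With the tool pointing down it reaches from about 275 to 1000 mm from the base axis. Payload 8.4 kg.
Tool frame: the origin (TCP) lies on the centre line of the jaws, within the pads' length; the fingertips stand r.tip_reach ahead of it and the grasp point (between the pads) lies 11 mm behind it (r.tip_reach is the distance from the TCP to the fingertips, in mm); z points along the fingers, y is the line along which they close (so a half turn about z gives the same grasp; the last joint's range is limited). The gripper opens to 85 mm and grips with 20 to 120 N. Pads are 22 mm wide; open, the fingers measure 114 mm over their backs; the gripper's body (76 mm by 85 mm) begins 54 mm behind the grasp point. The pads swing forward as they close: fully open they stand 13 mm farther back than shut.
Start: joints at [-1.242, 0.353, 1.633, -0, 1.155, -0.002], TCP at [202.998, -591.117, 239.281] pointing down, gripper open.
Joint ranges: [-2.63, 2.63], [-0.92, 2.1], [0.06, 2.66], [-1.3, 4.44], [0, 2.69], [-3.02, 3.02]. Speed limits (rad/s): [2.22, 2.22, 2.79, 3.14, 3.14, 3.14].

INTERFACE

Orientations are given as [roll, pitch, yaw] about the fixed x, y, z axes, in that order (R = Rz(yaw) Ry(pitch) Rx(roll)).
In Python, from rig import r gives the robot as it stands.
- The arm moves only by the tool carry_out, never from a script. Its argument "targets" is a list of rows, each an object with "dp": the shift along the tool's x, y, z in mm, a list of three; "yaw": the turn about the tool's z in degrees. A call has 1 to 12 rows; each row is the pose to reach, as a shift and turn from the pose commanded when the call began, along the tool's axes at that moment; what a row does not reach only later rows make up. A row lasts 1/8 s, in which the tool goes at most 62.5 mm and 10.7 degrees, less where a joint would pass 70% of its speed; a pose out of reach is approached as far as the arm can. A call with a gripper value outside its range is refused whole. "fingers" is the opening, from -1 (shut) to 1 (fully open), so that 0 is half open, set as the call begins (left out, the last holds). The fingers move at their own pace and stop on an object; "grip_force" is the grip in N (left out, the last holds). Time passes only in rows, so rows that repeat a pose let the fingers close. It gives the time, the measured TCP pose, the force, the opening and the grip force at its end, in the units of the state.
- r.sense(): the state, without advancing time (a new reading comes with each control period).
- r.grab_frame(name): name is "scene" or "top" or "wrist"; returns the picture (400x640x3 uint8, red, green, blue); there is no depth.
- r.get_calibration(name): a dict with "fx", "fy", "cx", "cy" (pixels), "dist_coeffs" ([k1, k2, p1, p2, k3] as OpenCV has them; the pictures are not rectified), "rvec" (rotation vector, rad) and "tvec" (3), from world to camera coordinates, as OpenCV has them. Camera axes: x right, y down, z forward; pixel columns grow to the right and rows downward; lengths in mm; the calibration is good to about 2 mm. A picture is of the moment at which its call begins: read the wrist's pose just before it. get_calibration takes no time and is no camera call; for the wrist camera it gives the pose at the moment of the call.
- r.sign_off(): hands the job in; it is judged then, once.
The state is a dict: "clock": time; "qpos": joint angles; "qvel": joint speeds; "joint_efforts": joint torques, N m; "eef_pos": TCP position; "tcp_rot": TCP orientation; "contact_force": force on the tool from outside, world axes, zero at the start; "wrist_torque": the same for the moment, N m; "opening": opening from 0.0 (shut) to 1.0 (fully open); "grasp_force": force on a finger pad.
Only numpy, scipy, OpenCV 4.12 (cv2) and the standard library are available. Lean on these libraries where they do the work, as an engineer would, in place of code of your own. Each camera call takes 0.05 s, during which the arm holds its last target. There are 200 camera calls.

TASK

Set the depth gauge to the bore of the aluminium block: first slide the black cover fully back off the orange thumbwheel, then seat the block in the gauge's channel, bore end first and fully home against the column. Only then roll the thumbwheel by fingertip until the rod bottoms out in the bore, never touching the rod itself, and finally slide the cover fully forward over the wheel again so that the setting keeps. Do not disturb the vial, the timer or the tape roll, and let go of everything at the end.

Things in the scene. Friction and masses are not known exactly. Their poses are not given: they have to be found in the camera images.
- gauge: Grey bench depth gauge, fixed. Origin: on the worktop straight below the rod's axis; x points from the channel's open end to the column, z up. Dark base plate x -120 to +115 mm, 110 mm wide, 6 mm thick. Column (end stop of the channel): x +16 to +108 mm, 60 mm wide. Head above it: x -16 to +108 mm, flat top at z 125 mm; its nose overhangs the channel, underside z 85 mm, rod bushing to z 76 mm.
- bore_home (a point): Point of the gauge on the rod's axis, 46 mm above the worktop: the bore mouth of the block is here when the block is fully home.
- lock_cover (a joint): Black sliding cover on the gauge's head, 52 x 26 mm, a tunnel open at both ends. Value in m: 0 = fully forward, over the wheel; 0.056 = fully back (towards gauge +x), wheel exposed. Needs about 1.5 N to slide and stays where it is left.
- cover_tab (a point): Centre of the top edge of the cover's upright push tab, 156.5 mm above the worktop. The tab is 6 mm thick along the slide, 24 mm wide and stands 18 mm above the cover's flat roof (roof at z 139 mm); push it from either side. With the cover fully forward the tab is at gauge x +26 mm, fully back at +82 mm.
- thumbwheel (a joint): Angle of the orange thumbwheel in rad, 0 to 3.0; grows as the top of the rim is rolled towards the open end of the channel (gauge -x), which lowers the rod by 15 mm per rad. A drag of about 1.2 N at the rim holds it where it is left; it stalls when the rod bottoms out.
- wheel_axis (a point): Centre of the thumbwheel (gauge x +26 mm, 108 mm above the worktop). The wheel is 50 mm in diameter over its coarse ribs and 12 mm thick, its axis level along gauge y; only the top 8 mm of its rim stands out of the head, through a slot (exposed rim about 37 mm long; highest point 133 mm above the worktop).
- depth_rod: Vertical steel depth rod, 8 mm in diameter, under the gauge's nose, moved by the thumbwheel. Not to be touched by the robot. Origin at the lower end of the rod, which starts 50 to 58 mm above the worktop.
- rod_tip (a point): Lower end of the depth rod, on its axis.
- block: Loose aluminium block 80 x 50 x 40 mm, 0.3 to 0.5 kg, lying flat; origin at the centre of its underside, x along its length towards the bore end, z up. Blind bore 14 mm wide in the top face, 16 mm from the bore end; a thin black line rings the other end. Home: x axis along gauge x, standing on the base plate, bore end against the column, other end at gauge x -64 mm.
- bore_mouth (a point): Centre of the bore's mouth, in the block's top face.
- bore_floor (a point): Centre of the flat floor of the bore, 25 mm below the mouth.
- vial_amber: Bystander: amber vial with red cap, 23 mm in diameter, 52 mm high; origin at the centre of its underside.
- timer: Bystander: white lab timer, 62 x 62 x 18 mm; origin at the centre of its underside.
- tape: Bystander: yellow tape roll lying flat, 91 mm in diameter, 19 mm high; origin at the centre of its underside.
- channel_mouth (a point): Point on top of the base plate at the channel's entry (gauge x -63 mm, y 0, z 6 mm). Two aluminium rails, 10 mm high and 53 mm apart, run from gauge x -36 to +16 mm (the column); before them their flared mouths, x -63 to -36 mm, are about 72 mm apart at the entry.
- housing_left (a point): Near right bottom corner of the big grey centrifuge housing to the left of the gauge, 0.27 m high; its side wall runs back from here along +x, its front wall to the left along +y (from y 0.39 m on, a control panel stands 45 mm farther out). Carry things round the front of it, not across it.
- housing_right (a point): Near left bottom corner of the small centrifuge to the right of the gauge, 0.26 m high with its lid open farther back; its side wall runs back along +x, its front to the right along -y.
Mind the look-alikes: they are no part of the job. There is more than one size of the block; the job needs the largest.

How it is judged:
By the outcome, as a careful person would: the job done as asked, in the order asked, and still so for the second after the job is handed in, with the robot touching nothing.
It also fails if it takes over 72 s, if anything falls off the work surface, if the arm or the gripper's body presses on something with over 40 N, if the wrist force passes 120 N, or if a joint passes its speed limit or range.

## Working session

There is one attempt and no reset: what is moved stays moved. The work goes in short steps, Python scripts to look and compute and a tool call to move; the robot and the scene stay as the last step left them, time stands still between calls to the robot, and variables do not carry over. Pictures are saved under pics/ and viewed, at most 10 in all, crops included, and the job is handed in when it is done.

Besides the shell and the picture viewer there is one more tool, called after "Emit:" by a JSON object that holds its "op" and its "data", one argument or row to a line. carry_out: Moves the arm, as the interface text tells. Its arguments: {"type":"object","properties":{"targets":{"type":"array","items":{"type":"object","properties":{"dp":{"type":"array","items":{"type":"number"}},"yaw":{"type":"number"}}}},"fingers":{"type":"number"},"grip_force":{"type":"number"}},"required":["targets"]}

```bash
ls; mkdir -p pics
cat > h.py <<'E'
import numpy as np,cv2
from rig import r
def cal(n):
    c=r.get_calibration(n)
    K=np.array([[c['fx'],0,c['cx']],[0,c['fy'],c['cy']],[0,0,1.]])
    R=cv2.Rodrigues(np.array(c['rvec'],float))[0]
    return K,np.array(c['dist_coeffs'],float),R,np.array(c['tvec'],float).reshape(3)
def ray(c,px):
    K,d,R,t=c
    u=cv2.undistortPoints(np.array(px,float).reshape(-1,1,2),K,d).reshape(-1,2)
    v=np.c_[u,np.ones(len(u))]@R
    return -R.T@t,v
def onz(c,px,z):
    o,v=ray(c,px); s=(z-o[2])/v[:,2]
    return o+v*s[:,None]
def proj(c,P):
    K,d,R,t=c
    return cv2.projectPoints(np.array(P,float).reshape(-1,3),cv2.Rodrigues(R)[0],t,K,d)[0].reshape(-1,2)
def save(n,im): cv2.imwrite(n,im[:,:,::-1])
E
python3 - <<'E'
from h import *
print(r.sense(), r.tip_reach)
for n in('scene','top'):
    im=r.grab_frame(n); save(f'pics/{n}0.png',im); c=cal(n); print(n,-c[2].T@c[3],c[0][0,0],c[2][2])
E
```

```text
pics
{'clock': 0.0, 'qpos': array([-1.24239708e+00,  3.53618919e-01,  1.63416284e+00,  6.00315150e-06,
        1.15518122e+00, -2.44363921e-03]), 'qvel': array([-0.00194801,  0.00029907, -0.0001047 ,  0.00014863,  0.00241587,
        0.00171323]), 'joint_efforts': array([-5.02674138e-04, -6.05252624e+01, -3.42070234e+01,  1.36194194e-04,
        9.25764354e-03,  6.90730673e-06]), 'eef_pos': array([ 202.84825044, -590.66509144,  238.56764219]), 'tcp_rot': array([-3.14022235e+00, -8.83732149e-06,  3.30840455e-01]), 'contact_force': array([ 0.40877992,  0.96219274, -0.68592152]), 'wrist_torque': array([ 0.04646339, -0.02783813,  0.00253379]), 'grasp_force': 0.0, 'opening': 1.0017916037828785} 8.0
scene [-290.63718737 -781.8967743   657.7311604 ] 462.2404749601155 [ 0.66824111  0.60402944 -0.43428362]
top [ 347.73863693  -16.78972937 1443.4025479 ] 479.53831866889755 [ 0.15675997 -0.00230747 -0.98763403]
```

View pics/scene0.png

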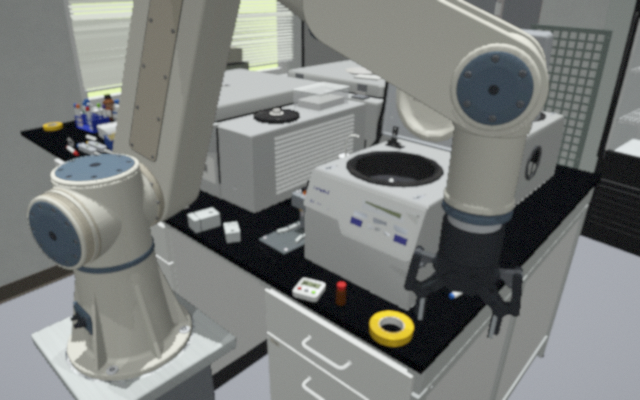

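View pics/top0.png

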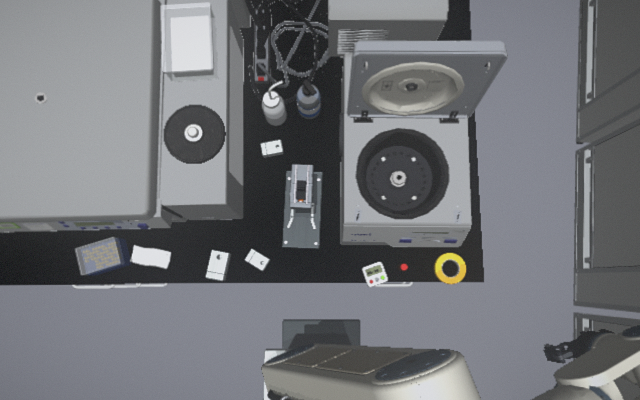

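The scene view shows the blocks at (203,218) and (232,231), the gauge partly hidden at (290,235), and the bystanders at (308,289), (341,293) and (391,328). In the top view (up = +x, left = +y) the gauge is at (302,205), the blocks at (218,264), (257,260) and (271,148), and the timer, vial and tape are at right front.

Run:
```python
from h import *
im=cv2.imread('pics/top0.png')
save('pics/crop1.png',cv2.resize(im[135:285,200:335],None,fx=4,fy=4,interpolation=cv2.INTER_CUBIC)[:,:,::-1])
c=cal('top')
g=cv2.cvtColor(im,cv2.COLOR_BGR2GRAY)
m=(g>110).astype(np.uint8)
for (x0,y0,x1,y1) in[(200,246,236,284),(240,244,275,276),(255,136,288,160)]:
    cs,_=cv2.findContours(m[y0:y1,x0:x1],0,2); k=max(cs,key=cv2.contourArea)+[x0,y0]
    b=cv2.boxPoints(cv2.minAreaRect(k.astype(np.float32)))
    P=onz(c,b,30); print(b.round(1).tolist(),P[:,:2].round().tolist(),np.linalg.norm(P[1]-P[0]),np.linalg.norm(P[2]-P[1]))
```

```text
[[204.6999969482422, 277.20001220703125], [211.5, 248.8000030517578], [229.10000610351562, 253.0], [222.3000030517578, 281.3999938964844]] [[357.0, 329.0], [439.0, 313.0], [426.0, 261.0], [344.0, 278.0]] 83.88125889785101 53.12515680546487
[[243.8000030517578, 259.70001220703125], [251.3000030517578, 247.8000030517578], [269.5, 259.20001220703125], [262.1000061035156, 271.1000061035156]] [[407.0, 217.0], [441.0, 197.0], [408.0, 143.0], [373.0, 164.0]] 40.331022758107146 63.58178587202772
[[259.79998779296875, 142.8000030517578], [280.20001220703125, 138.8000030517578], [282.70001220703125, 151.5], [262.29998779296875, 155.5]] [[760.0, 177.0], [772.0, 115.0], [732.0, 107.0], [720.0, 169.0]] 63.07916641296066 40.62222512034206
```

View pics/crop1.png

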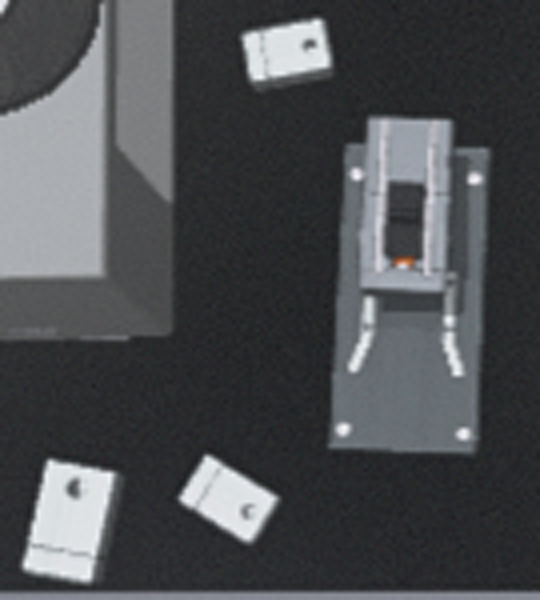

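The crop shows the largest block at front left (crop 70,520): bore towards +x, ring line at the near end. The gauge runs along the image's vertical, with its channel opening towards the robot, the cover forward and a sliver of orange showing.

```bash
cat >> h.py <<'E'
def TR():
    s=r.sense(); from scipy.spatial.transform import Rotation as Ro
    return s, Ro.from_euler('xyz',s['tcp_rot']).as_matrix()
def go(P,yaw=None):
    s,R=TR(); d=R.T@(np.array(P,float)-s['eef_pos'])
    return d.round(1), None if yaw is None else round(-np.degrees((yaw-s['tcp_rot'][2]+np.pi)%(2*np.pi)-np.pi),1)
E
python3 - <<'E'
from h import *
c=cal('top')
px=lambda l:np.array(l)/4+[200,135]
P=onz(c,px([(345,148),(490,148),(475,452),(330,448)]),6);print(P.round())
S=onz(c,px([(357,174),(476,178),(463,433),(343,428)]),8);print('screws',S.round())
print('head',onz(c,px([(369,117),(454,120),(443,292),(360,287)]),125).round())
b=(P[0]+P[1])/2;a=(P[3]+P[2])/2;d=b-a;L=np.linalg.norm(d);print(L,np.degrees(np.arctan2(d[1],d[0])), (a+d*120/235).round(1))
print('block',onz(c,px([(48,458),(120,470),(97,583),(22,571)]),40).round(),onz(c,px([(76,488)]),40))
print('left house',onz(c,px([(172,335)]),0),onz(c,px([(105,277)]),270),'right',onz(c,[(341,244)],0),onz(c,[(341,220)],260))
s,R=TR();w=cal('wrist');o=-w[2].T@w[3];print('cam in tool',R.T@(o-s['eef_pos']),w[2]@R)
print(go((400,60,330),0))
E
```

```text
[[674.  98.   6.]
 [674. -13.   6.]
 [441.  -1.   6.]
 [445. 107.   6.]]
screws [[653.  88.   8.]
 [650.  -3.   8.]
 [455.   8.   8.]
 [459.  97.   8.]]
head [[669.  72. 125.]
 [667.  12. 125.]
 [545.  19. 125.]
 [548.  77. 125.]]
231.18416219510922 -2.624064381747223 [560.9  47.4   6. ]
block [[436. 309.  40.]
 [427. 256.  40.]
 [346. 271.  40.]
 [355. 325.  40.]] [[414.37042023 287.87876239  40.        ]]
left house [[531.03829873 227.81940765   0.        ]] [[533.03843098 224.18147059 270.        ]] right [[453.39996029 -68.2639628    0.        ]] [[493.93129273 -59.5535465  260.        ]]
cam in tool [  78.09059953   -0.4792119  -133.60181961] [[ 1.14079530e-03  9.99999334e-01 -1.76831036e-04]
 [-9.52331722e-01  1.03247169e-03 -3.05062659e-01]
 [-3.05062273e-01  5.16415851e-04  9.52332265e-01]]
(array([ 397.8, -551.5,  -90.7]), np.float64(19.0))
```

Emit:
{"op": "carry_out", "data": {
  "targets": [
    {"dp":[30,-46,-8],"yaw":-10.5},
    {"dp":[60,-92,-16],"yaw":-21},
    {"dp":[90,-138,-24],"yaw":-31.5},
    {"dp":[120,-184,-32],"yaw":-42},
    {"dp":[150,-230,-40],"yaw":-52.5},
    {"dp":[180,-277,-48],"yaw":-63},
    {"dp":[210,-323,-56],"yaw":-73.5},
    {"dp":[240,-370,-64],"yaw":-84},
    {"dp":[270,-416,-72],"yaw":-94.5},
    {"dp":[300,-462,-80],"yaw":-105},
    {"dp":[330,-508,-88],"yaw":-115.5},
    {"dp":[357,-555,-91],"yaw":-126}
  ],
  "fingers": -1
}}

```text
clock: 1.6
eef_pos: [360.6, 51.6, 330.8]
tcp_rot: [3.141, 0.001, 2.536]
contact_force: [0.6, -0.2, -0.0]
opening: 0.002
grasp_force: 0.0
```

Run:
```python
from h import *
s,_=TR();print(s['eef_pos'],s['tcp_rot'],s['opening'])
print(go((480,48,330),np.radians(177.3)))
```

```text
[360.59581794  51.62151818 330.81441794] [3.14083103e+00 1.04289656e-03 2.53615547e+00] 0.001973931278658205
(array([-100.2,   65. ,    1. ]), np.float64(-32.0))
```

Emit:
{"op": "carry_out", "data": {
  "targets": [
    {"dp":[-40,26,0],"yaw":-10.5},
    {"dp":[-80,52,0],"yaw":-21},
    {"dp":[-100,65,1],"yaw":-32},
    {"dp":[-100,65,1],"yaw":-32}
  ]
}}

```text
clock: 2.1
eef_pos: [480.3, 45.6, 328.5]
tcp_rot: [-3.141, -0.001, 3.088]
contact_force: [-0.1, -0.2, -0.2]
opening: -0.002
grasp_force: 0.0
```

Run:
```python
from h import *
c=cal('wrist');im=r.grab_frame('wrist');save('pics/w1.png',im);np.savez('w1.npz',*c)
print(c[0][0,0],-c[2].T@c[3],r.sense()['eef_pos'],r.sense()['tcp_rot'])
```

```text
347.8095260919011 [402.81251363  50.23951382 462.19612733] [479.18868444  45.49563013 328.56850131] [-3.14133474e+00 -1.91075342e-03  3.08563264e+00]
```

View pics/w1.png

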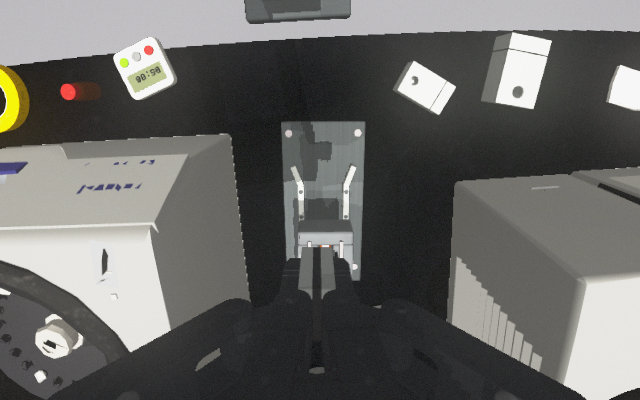

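The wrist view (up = -x) shows the gauge's near plate edge from (281,122) to (366,122), the flared rails at (297,180) and (349,180), and the head front at row ~233. The large block is at (517,70) with its bore at (517,92), and the fingers are at the bottom.

Run:
```python
from h import *
z=np.load('w1.npz');c=[z[f'arr_{i}'] for i in range(4)]
im=cv2.imread('pics/w1.png');g=cv2.cvtColor(im,6)
print('plate',onz(c,[(281,122),(366,122)],6).round(1),'screws',onz(c,[(289,133),(358,132)],8).round(1))
for y in (100,118,126,150,210):pass
# subpixel edges of plate sides in rows
for y in (128,140,150):
    row=g[y-1:y+2].mean(0);d=np.diff(row)
    print(y,'L',270+np.argmax(d[270:292]),'R',355+np.argmin(d[355:375]), onz(c,[(270.5+np.argmax(d[270:292]),y),(355.5+np.argmin(d[355:375]),y)],6)[:,1].round(1))
m=(g[20:115,470:560]>130).astype(np.uint8)
cs,_=cv2.findContours(m,0,2);k=max(cs,key=cv2.contourArea)+[470,20]
b=cv2.approxPolyDP(k,3,True).reshape(-1,2);print(b.tolist());print(onz(c,b,40).round(1).tolist())
print('bore',onz(c,[(517,92)],40))
save('pics/crop2.png',np.hstack([cv2.resize(im[25:125,470:570],None,fx=4,fy=4),cv2.resize(im[180:280,270:370],None,fx=4,fy=4)])[:,:,::-1])
```

```text
plate [[442.2   2.1   6. ]
 [447.9 111.8   6. ]] screws [[456.7  11.5   8. ]
 [460.  101.    8. ]]
128 L 280 R 364 [  0.8 109.7]
140 L 281 R 364 [  0.9 109.5]
150 L 281 R 364 [ -0.2 109.3]
[[512, 32], [495, 102], [533, 108], [551, 41]]
[[348.5, 277.9, 40.0], [427.2, 263.2, 40.0], [435.7, 312.1, 40.0], [358.7, 326.7, 40.0]]
bore [[416.20984307 289.73247358  40.        ]]
```

View pics/crop2.png

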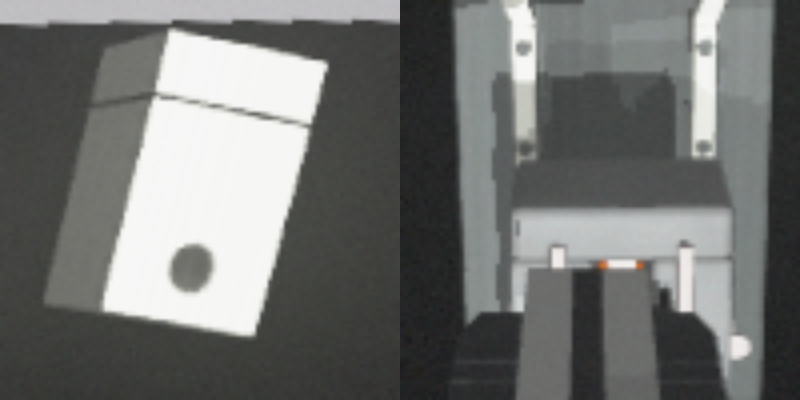

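The crop confirms the large block's bore end faces +x and shows the rails (crop right, x 520 and 705). The rest of the cover is hidden by the fingers. I'll push the tab next.

Run:
```python
from h import *
s,_=TR();print(s['eef_pos'],s['tcp_rot'])
for p in((563,48,190),(563,48,154),(634,45,154)):print(go(p,np.radians(177.3)))
```

```text
[479.18868444  45.49563013 328.56850131] [-3.14133474e+00 -1.91075342e-03  3.08563264e+00]
(array([-83.8,   7.2, 138.4]), np.float64(-0.5))
(array([-83.9,   7.2, 174.4]), np.float64(-0.5))
(array([-154.9,    8.2,  174.3]), np.float64(-0.5))
```

Emit:
{"op": "carry_out", "data": {
  "targets": [
    {"dp":[-30,3,40],"yaw":0},
    {"dp":[-60,5,80],"yaw":0},
    {"dp":[-82,7,120],"yaw":0},
    {"dp":[-83,7,150],"yaw":0},
    {"dp":[-83,7,172],"yaw":0},
    {"dp":[-83,7,174],"yaw":0},
    {"dp":[-83,7,174],"yaw":0}
  ]
}}

```text
clock: 3.02
eef_pos: [562.7, 48.1, 156.3]
tcp_rot: [3.141, 0.001, 3.087]
contact_force: [0.7, 0.0, 0.1]
opening: 0.001
grasp_force: 0.0
```

Run:
```python
from h import *
c=cal('wrist');im=r.grab_frame('wrist');save('pics/w2.png',im);np.savez('w2.npz',*c)
t=r.grab_frame('top');save('pics/t2.png',t)
s,R=TR();print(s['eef_pos'],s['tcp_rot'])
a=cv2.resize(im[0:300,170:470],None,fx=1.9,fy=1.9);b=cv2.resize(t[165:255,275:330],None,fx=4,fy=6)[:570]
save('pics/v2.png',np.hstack([a[:540],b[:540]]))
```

```text
[563.32968461  48.17275913 156.71458466] [3.14129802e+00 1.99251221e-03 3.08757133e+00]
```

View pics/v2.png

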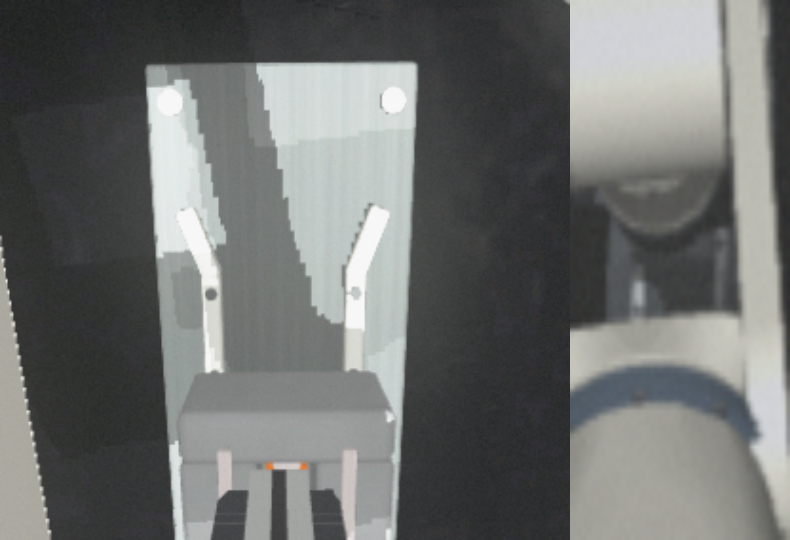

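The close view shows the plate's near corners at crop (147,65) and (416,62), with the rails symmetric at x 213/355. The orange wheel is centred at x 287 and the fingers at 279, so the tool is ~2 mm to the -y side, close enough to push the tab.

Run:
```python
from h import *
z=np.load('w2.npz');c=[z[f'arr_{i}'] for i in range(4)]
px=lambda l:np.array(l)/1.9+[170,0]
P=onz(c,px([(147,65),(416,62)]),6);print('plate',P.round(1),P.mean(0))
print('screw',onz(c,px([(169,101),(393,99)]),8).round(1))
print('flare tips',onz(c,px([(183,212),(382,208)]),16).round(1),'rail start',onz(c,px([(213,268),(349,266)]),16).round(1))
print('head front top edge',onz(c,px([(183,463),(393,463)]),125).round(1))
print('head front bottom',onz(c,px([(197,372),(377,372)]),85).round(1))
print('wheel',onz(c,px([(265,465),(308,465)]),131).round(1))
print('tcp px',(proj(c,[[563.3,48.2,156.7],[563.3,48.2,148.7]])-[170,0])*1.9)
print(go((630,45.5,154),np.radians(177.3)))
```

```text
plate [[442.7   2.7   6. ]
 [447.3 109.8   6. ]] [444.96321377  56.25199543   6.        ]
screw [[457.1  10.5   8. ]
 [461.1 100.1   8. ]]
flare tips [[500.6  13.3  16. ]
 [503.3  93.9  16. ]] rail start [[524.   23.7  16. ]
 [526.1  80.   16. ]]
head front top edge [[561.2  22.6 125. ]
 [564.2  80.1 125. ]]
head front bottom [[547.5  23.   85. ]
 [550.7  81.5  85. ]]
wheel [[560.1  45.3 131. ]
 [560.7  56.7 131. ]]
tcp px [[276.17943573 525.62585889]
 [276.28428203 508.40234072]]
(array([-66.7,   0.9,   2.8]), np.float64(-0.4))
```

Emit:
{"op": "carry_out", "data": {
  "targets": [
    {"dp":[-8,0,3],"yaw":0},
    {"dp":[-14,1,3],"yaw":0},
    {"dp":[-22,1,3],"yaw":0},
    {"dp":[-30,1,3],"yaw":0},
    {"dp":[-38,1,3],"yaw":0},
    {"dp":[-46,1,3],"yaw":0},
    {"dp":[-54,1,3],"yaw":0},
    {"dp":[-60,1,3],"yaw":0},
    {"dp":[-65,1,3],"yaw":0},
    {"dp":[-67,1,3],"yaw":0},
    {"dp":[-67,1,3],"yaw":0}
  ]
}}

```text
clock: 4.5
eef_pos: [630.0, 45.4, 152.3]
tcp_rot: [-3.141, 0.0, 3.088]
contact_force: [-0.6, -1.0, -0.2]
opening: 0.002
grasp_force: 0.0
```

Emit:
{"op": "carry_out", "data": {
  "targets": [
    {"dp":[-2,1,0],"yaw":0},
    {"dp":[-4,1,0],"yaw":0},
    {"dp":[-6,1,0],"yaw":0},
    {"dp":[-6,1,0],"yaw":0}
  ]
}}

```text
clock: 5.0
eef_pos: [632.6, 46.3, 152.2]
tcp_rot: [-3.141, -0.007, 3.088]
contact_force: [-14.5, 0.5, 10.4]
opening: 0.001
grasp_force: 7.2
```

Emit:
{"op": "carry_out", "data": {
  "targets": [
    {"dp":[12,0,0],"yaw":0},
    {"dp":[40,0,-40],"yaw":0},
    {"dp":[100,0,-50],"yaw":0},
    {"dp":[160,0,-50],"yaw":0},
    {"dp":[210,20,-50],"yaw":3},
    {"dp":[240,70,-50],"yaw":7.5},
    {"dp":[260,125,-40],"yaw":7.5},
    {"dp":[275,180,-20],"yaw":7.5},
    {"dp":[281,239,0],"yaw":7.5},
    {"dp":[281,239,0],"yaw":7.5}
  ]
}}

```text
clock: 6.25
eef_pos: [367.2, 303.0, 151.3]
tcp_rot: [3.141, -0.0, 2.962]
contact_force: [0.7, -0.6, -0.1]
opening: -0.001
grasp_force: 0.0
```

Emit:
{"op": "carry_out", "data": {
  "targets": [
    {"dp":[0,0,0],"yaw":0},
    {"dp":[0,0,0],"yaw":0},
    {"dp":[0,0,0],"yaw":0}
  ],
  "fingers": 1,
  "grip_force": 60
}}

```text
clock: 6.62
eef_pos: [368.4, 299.0, 152.8]
tcp_rot: [3.141, 0.001, 2.956]
contact_force: [0.2, -0.6, 0.2]
opening: 0.637
grasp_force: 0.0
```

Run:
```python
from h import *
c=cal('wrist');im=r.grab_frame('wrist');save('pics/w3.png',im);np.savez('w3.npz',*c)
s,R=TR();print(s['eef_pos'],s['tcp_rot'],s['opening'])
m=(cv2.cvtColor(im,7)>130).astype(np.uint8)
print('tcp px',proj(c,[s['eef_pos']]))
cs,_=cv2.findContours(m,0,2)
for k in cs:
    if cv2.contourArea(k)>1500: b=cv2.approxPolyDP(k,4,True).reshape(-1,2);print(b.tolist(),onz(c,b,40)[:,:2].round(1).tolist())
t=r.grab_frame('top');save('pics/t3.png',t)
save('pics/v3.png',np.hstack([im[:,:],cv2.resize(t[165:255,285:325],None,fx=4,fy=4.444)]))
```

```text
[368.38531928 299.07362861 152.74054814] [3.14099237e+00 5.34542404e-04 2.95589824e+00] 0.726298121427124
tcp px [[315.39375242 274.92260655]]
[[158, 231], [148, 269], [206, 288], [227, 256], [214, 251], [208, 267], [210, 250]] [[373.2, 172.9], [403.8, 153.5], [429.0, 195.9], [403.7, 221.0], [397.7, 211.9], [410.5, 203.1], [396.2, 209.0]]
[[285, 201], [287, 273], [348, 273], [350, 211], [320, 228]] [[367.4, 275.9], [427.1, 264.6], [436.1, 312.7], [384.1, 322.3], [393.5, 297.6]]
[[495, 171], [489, 226], [603, 225], [613, 174]] [[373.0, 433.2], [416.5, 427.2], [434.5, 523.1], [392.3, 528.4]]
[[0, 188], [41, 174], [49, 187], [55, 186], [50, 172], [103, 153], [219, 130], [226, 147], [234, 147], [237, 160], [378, 134], [384, 98], [449, 87], [449, 96], [457, 96], [450, 92], [456, 86], [494, 79], [499, 85], [507, 77], [510, 95], [516, 92], [518, 77], [571, 68], [575, 82], [582, 82], [580, 65], [639, 56], [639, 0], [256, 0], [264, 57], [161, 80], [151, 77], [142, 49], [0, 24]] [[315.2, 54.7], [311.7, 95.5], [322.7, 97.9], [322.9, 103.3], [311.7, 103.7], [306.4, 151.4], [307.2, 241.0], [319.8, 242.8], [320.9, 248.5], [330.5, 248.3], [330.7, 350.8], [307.0, 358.2], [307.4, 403.5], [313.4, 403.0], [314.4, 408.6], [310.9, 403.9], [307.5, 408.4], [307.2, 435.4], [311.8, 438.7], [307.3, 444.7], [319.9, 446.3], [318.5, 450.7], [308.6, 452.5], [308.3, 491.7], [318.3, 494.8], [319.1, 500.2], [307.2, 498.6], [306.9, 545.7], [268.8, 545.5], [230.6, 285.7], [265.9, 283.1], [266.2, 210.2], [262.9, 203.8], [244.1, 203.1], [203.2, 105.3]]
```

View pics/v3.png

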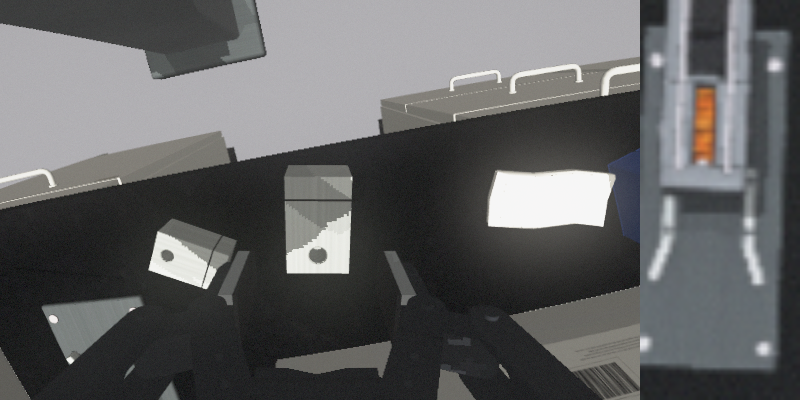

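The view shows the cover fully back with the wheel exposed (inset 705,125). The large block is at (318,225) between the open jaws with its bore at (317,255), well aligned. The small block on the left is clear of the fingers.

Emit:
{"op": "carry_out", "data": {
  "targets": [
    {"dp":[0,1,40],"yaw":0},
    {"dp":[0,1,80],"yaw":0},
    {"dp":[0,1,115],"yaw":0},
    {"dp":[0,1,132],"yaw":0},
    {"dp":[0,1,138],"yaw":0},
    {"dp":[0,1,138],"yaw":0}
  ]
}}

```text
clock: 7.48
eef_pos: [368.3, 300.7, 14.4]
tcp_rot: [-3.142, -0.0, 2.957]
contact_force: [-0.1, 0.5, 1.1]
opening: 0.998
grasp_force: 0.0
```

Emit:
{"op": "carry_out", "data": {
  "targets": [
    {"dp":[0,0,0],"yaw":0},
    {"dp":[0,0,0],"yaw":0},
    {"dp":[0,0,0],"yaw":0},
    {"dp":[0,0,0],"yaw":0},
    {"dp":[0,0,0],"yaw":0}
  ],
  "fingers": -1,
  "grip_force": 60
}}

```text
clock: 8.1
eef_pos: [368.5, 301.0, 15.2]
tcp_rot: [3.141, 0.001, 2.957]
contact_force: [-1.4, -2.1, 9.0]
opening: 0.577
grasp_force: 61.7
```

Emit:
{"op": "carry_out", "data": {
  "targets": [
    {"dp":[0,0,-20],"yaw":0},
    {"dp":[0,0,-60],"yaw":0},
    {"dp":[-15,-40,-90],"yaw":-2},
    {"dp":[-40,-90,-90],"yaw":-4},
    {"dp":[-65,-140,-90],"yaw":-6},
    {"dp":[-90,-190,-90],"yaw":-8},
    {"dp":[-105,-228,-90],"yaw":-8},
    {"dp":[-105,-228,-70],"yaw":-8},
    {"dp":[-120,-226,-50],"yaw":-8},
    {"dp":[-135,-224,-40],"yaw":-8},
    {"dp":[-135,-224,-40],"yaw":-8},
    {"dp":[-135,-224,-40],"yaw":-8}
  ]
}}

```text
clock: 9.6
eef_pos: [459.5, 56.0, 54.6]
tcp_rot: [-3.142, -0.001, 3.097]
contact_force: [-0.4, 0.4, -4.6]
opening: 0.576
grasp_force: 64.5
```

Run:
```python
from h import *
c=cal('wrist');im=r.grab_frame('wrist');save('pics/w4.png',im);np.savez('w4.npz',*c)
s,R=TR();print(s['eef_pos'],s['tcp_rot'],s['opening'],s['grasp_force'])
a=np.radians(-2.5)
G=lambda x,y,z:[565+x*np.cos(a)-y*np.sin(a),51+x*np.sin(a)+y*np.cos(a),z]
print(proj(c,[G(-16,-26.5,16),G(-16,26.5,16),G(-63,36,16),G(-63,-36,16),G(-120,55,6),G(-120,-55,6),G(-16,30,125),G(-16,-30,125)]).round(0).tolist())
print(go(G(-76.3,0,34),np.radians(177.5)))
```

```text
[459.4142068   56.04095741  54.68358043] [-3.14158896e+00 -2.19261381e-04  3.09745554e+00] 0.5773624422014703 64.54904939979315
[[273.0, 368.0], [357.0, 368.0], [377.0, 305.0], [253.0, 305.0], [413.0, 207.0], [216.0, 207.0], [396.0, 584.0], [231.0, 584.0]]
(array([-29.4,  -0.4,  20.7]), np.float64(-0.0))
```

View pics/w4.png

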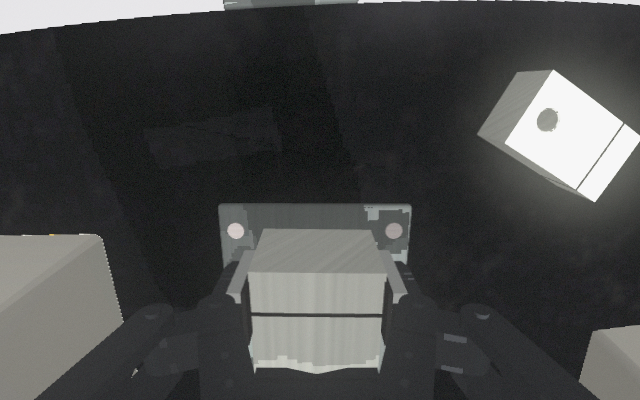

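The view shows the block's rear edge (248..385, row 272) centred at column 316.5. The plate corners at (219,205) and (411,205) centre at 315, so the block is aligned within ~0.5 mm.

Emit:
{"op": "carry_out", "data": {
  "targets": [
    {"dp":[-8,-0.5,12],"yaw":0},
    {"dp":[-18,-0.5,20],"yaw":0},
    {"dp":[-26,-0.5,21],"yaw":0},
    {"dp":[-29,-0.5,24],"yaw":0},
    {"dp":[-29,-0.5,29],"yaw":0},
    {"dp":[-29,-0.5,32],"yaw":0},
    {"dp":[-29,-0.5,33],"yaw":0},
    {"dp":[-29,-0.5,33],"yaw":0}
  ]
}}

```text
clock: 10.65
eef_pos: [488.5, 54.1, 21.4]
tcp_rot: [-3.142, -0.0, 3.097]
contact_force: [-0.9, -0.9, -3.6]
opening: 0.575
grasp_force: 64.9
```

Emit:
{"op": "carry_out", "data": {
  "targets": [
    {"dp":[0,0,1],"yaw":0},
    {"dp":[0,0,1.5],"yaw":0},
    {"dp":[0,0,1.5],"yaw":0}
  ]
}}

```text
clock: 11.02
eef_pos: [488.7, 54.1, 21.2]
tcp_rot: [3.142, 0.0, 3.097]
contact_force: [-8.2, -1.1, 22.9]
opening: 0.573
grasp_force: 68.1
```

Emit:
{"op": "carry_out", "data": {
  "targets": [
    {"dp":[0,0,0],"yaw":0},
    {"dp":[0,0,0],"yaw":0},
    {"dp":[0,0,0],"yaw":0},
    {"dp":[0,0,-30],"yaw":0},
    {"dp":[0,0,-58],"yaw":0},
    {"dp":[22,0,-60],"yaw":0},
    {"dp":[45,0,-60],"yaw":0}
  ],
  "fingers": 1
}}

```text
clock: 11.9
eef_pos: [443.8, 56.1, 80.2]
tcp_rot: [3.141, 0.001, 3.097]
contact_force: [-0.1, -0.4, 0.2]
opening: 1.001
grasp_force: 0.0
```

Emit:
{"op": "carry_out", "data": {
  "targets": [
    {"dp":[0,0,0],"yaw":0},
    {"dp":[0,0,0],"yaw":0},
    {"dp":[0,0,0],"yaw":0},
    {"dp":[0,0,20],"yaw":0},
    {"dp":[0,0,45],"yaw":0},
    {"dp":[0,0,59],"yaw":0},
    {"dp":[0,0,59],"yaw":0}
  ],
  "fingers": -1,
  "grip_force": 40
}}

```text
clock: 12.78
eef_pos: [443.4, 56.0, 20.0]
tcp_rot: [-3.141, -0.002, 3.097]
contact_force: [-0.7, -0.2, 0.5]
opening: -0.005
grasp_force: 0.0
```

Run:
```python
from h import *
c=cal('wrist');im=r.grab_frame('wrist');save('pics/w5.png',im);np.savez('w5.npz',*c)
s,R=TR();print(s['eef_pos'],s['tcp_rot'],s['opening'],s['grasp_force'],s['contact_force'])
a=np.radians(-2.5)
G=lambda x,y,z:[565+x*np.cos(a)-y*np.sin(a),51+x*np.sin(a)+y*np.cos(a),z]
print(go(G(-75,0,21),np.radians(177.5)))
```

```text
[443.83426852  56.08025235  20.60732867] [-3.14143858e+00 -8.78005364e-04  3.09715968e+00] 0.0031689273965762647 0.0 [ 0.18921892  0.79736778 -0.80349941]
(array([-46.3,   0.2,  -0.4]), np.float64(-0.0))
```

Emit:
{"op": "carry_out", "data": {
  "targets": [
    {"dp":[-8,0,0],"yaw":0},
    {"dp":[-16,0,0],"yaw":0},
    {"dp":[-22,0,0],"yaw":0},
    {"dp":[-28,0,0],"yaw":0},
    {"dp":[-34,0,0],"yaw":0},
    {"dp":[-39,0,0],"yaw":0},
    {"dp":[-43,0,0],"yaw":0},
    {"dp":[-43,0,0],"yaw":0}
  ]
}}

```text
clock: 13.82
eef_pos: [487.5, 54.2, 20.8]
tcp_rot: [3.141, 0.001, 3.097]
contact_force: [-1.6, -0.8, -0.7]
opening: 0.0
grasp_force: 0.4
```

Emit:
{"op": "carry_out", "data": {
  "targets": [
    {"dp":[-1.5,0,0],"yaw":0},
    {"dp":[-3,0,0],"yaw":0},
    {"dp":[-4,0,0],"yaw":0},
    {"dp":[-4,0,0],"yaw":0}
  ]
}}

```text
clock: 14.32
eef_pos: [489.4, 54.0, 20.6]
tcp_rot: [-3.141, -0.003, 3.097]
contact_force: [-7.2, 0.5, 4.9]
opening: -0.0
grasp_force: 3.6
```

Emit:
{"op": "carry_out", "data": {
  "targets": [
    {"dp":[-2,0,0],"yaw":0},
    {"dp":[-3,0,0],"yaw":0},
    {"dp":[-3,0,0],"yaw":0}
  ]
}}

```text
clock: 14.7
eef_pos: [489.3, 53.8, 20.2]
tcp_rot: [-3.141, -0.008, 3.097]
contact_force: [-15.7, 3.1, 11.1]
opening: 0.002
grasp_force: 7.9
```

Emit:
{"op": "carry_out", "data": {
  "targets": [
    {"dp":[20,0,0],"yaw":0},
    {"dp":[40,0,-30],"yaw":0},
    {"dp":[60,0,-80],"yaw":0},
    {"dp":[60,0,-120],"yaw":0},
    {"dp":[60,0,-120],"yaw":0}
  ]
}}

```text
clock: 15.32
eef_pos: [436.8, 56.9, 143.9]
tcp_rot: [3.14, 0.008, 3.097]
contact_force: [1.0, 0.6, -0.3]
opening: 0.001
grasp_force: 0.0
```

Run:
```python
from h import *
c=cal('wrist');im=r.grab_frame('wrist');save('pics/w6.png',im);np.savez('w6.npz',*c)
t=r.grab_frame('top');save('pics/t6.png',t)
s,R=TR();print(s['eef_pos'],s['tcp_rot'])
save('pics/v6.png',np.hstack([im[:,150:490],cv2.resize(t[165:255,280:325],None,fx=4.444,fy=4.444)]))
```

```text
[434.61730841  56.61616913 141.10107988] [3.14121151e+00 2.33029398e-03 3.09718055e+00]
```

View pics/v6.png

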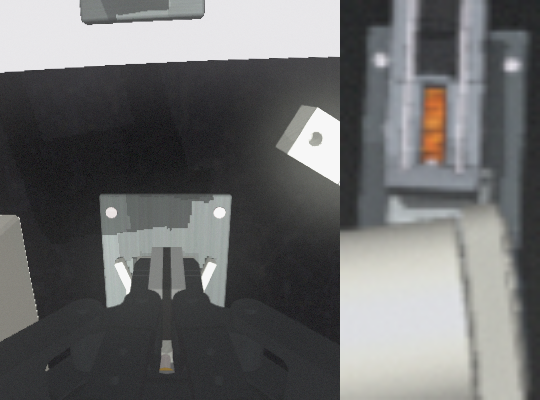

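The block is seated between the rails, confirmed by the stop contact. The cover is still back with the wheel exposed. I'll move over the wheel.

Emit:
{"op": "carry_out", "data": {
  "targets": [
    {"dp":[-20,0,-25],"yaw":0},
    {"dp":[-70,0,-25],"yaw":0},
    {"dp":[-120,0,-20],"yaw":0},
    {"dp":[-160,0,-15],"yaw":0},
    {"dp":[-168,0,-10],"yaw":0},
    {"dp":[-168,0,-6],"yaw":0},
    {"dp":[-168,0,-6],"yaw":0},
    {"dp":[-168,0,-6],"yaw":0}
  ]
}}

```text
clock: 16.42
eef_pos: [600.8, 49.1, 146.9]
tcp_rot: [-3.142, -0.0, 3.097]
contact_force: [0.5, 0.1, 0.2]
opening: 0.005
grasp_force: 0.0
```

Emit:
{"op": "carry_out", "data": {
  "targets": [
    {"dp":[0,0,4],"yaw":0},
    {"dp":[0,0,6],"yaw":0},
    {"dp":[0,0,7],"yaw":0},
    {"dp":[0,0,7],"yaw":0}
  ]
}}

```text
clock: 16.92
eef_pos: [602.3, 49.1, 140.5]
tcp_rot: [3.141, 0.002, 3.097]
contact_force: [-0.8, -0.6, 4.7]
opening: -0.0
grasp_force: 2.3
```

Emit:
{"op": "carry_out", "data": {
  "targets": [
    {"dp":[0,0,0.8],"yaw":0},
    {"dp":[4,0,0.8],"yaw":0},
    {"dp":[8,0,0.8],"yaw":0},
    {"dp":[12,0,0.8],"yaw":0}
  ]
}}

```text
clock: 17.42
eef_pos: [591.6, 49.6, 140.8]
tcp_rot: [3.141, 0.005, 3.097]
contact_force: [1.2, -0.7, 10.9]
opening: 0.0
grasp_force: 5.6
```

Emit:
{"op": "carry_out", "data": {
  "targets": [
    {"dp":[4,0,0],"yaw":0},
    {"dp":[8,0,0],"yaw":0},
    {"dp":[10,0,0],"yaw":0}
  ]
}}

```text
clock: 17.8
eef_pos: [581.4, 50.1, 140.7]
tcp_rot: [3.141, 0.004, 3.097]
contact_force: [0.3, -0.9, 9.8]
opening: -0.0
grasp_force: 5.0
```

Emit:
{"op": "carry_out", "data": {
  "targets": [
    {"dp":[0,0,-6],"yaw":0},
    {"dp":[-12,0,-6],"yaw":0},
    {"dp":[-22,0,-6],"yaw":0},
    {"dp":[-22,0,-4],"yaw":0},
    {"dp":[-22,0,-1],"yaw":0},
    {"dp":[-22,0,0],"yaw":0},
    {"dp":[-22,0,0],"yaw":0}
  ]
}}

```text
clock: 18.68
eef_pos: [602.8, 49.0, 139.9]
tcp_rot: [3.142, 0.003, 3.097]
contact_force: [2.3, -0.4, 7.5]
opening: -0.002
grasp_force: 3.7
```

Emit:
{"op": "carry_out", "data": {
  "targets": [
    {"dp":[4,0,0],"yaw":0},
    {"dp":[8,0,0],"yaw":0},
    {"dp":[12,0,0],"yaw":0}
  ]
}}

```text
clock: 19.05
eef_pos: [591.2, 49.6, 140.6]
tcp_rot: [3.141, 0.004, 3.097]
contact_force: [0.2, -0.8, 13.2]
opening: 0.005
grasp_force: 6.5
```

Emit:
{"op": "carry_out", "data": {
  "targets": [
    {"dp":[4,0,0],"yaw":0},
    {"dp":[8,0,0],"yaw":0},
    {"dp":[11,0,0],"yaw":0}
  ]
}}

```text
clock: 19.42
eef_pos: [579.2, 50.1, 139.9]
tcp_rot: [3.141, 0.002, 3.097]
contact_force: [0.2, 0.2, 6.6]
opening: -0.001
grasp_force: 2.7
```

Emit:
{"op": "carry_out", "data": {
  "targets": [
    {"dp":[0,0,-6],"yaw":0},
    {"dp":[-12,0,-6],"yaw":0},
    {"dp":[-23,0,-6],"yaw":0},
    {"dp":[-23,0,-4],"yaw":0},
    {"dp":[-23,0,-1],"yaw":0},
    {"dp":[-23,0,0],"yaw":0},
    {"dp":[-23,0,0],"yaw":0}
  ]
}}

```text
clock: 20.3
eef_pos: [602.8, 49.0, 139.9]
tcp_rot: [3.142, 0.003, 3.097]
contact_force: [1.2, -0.7, 7.0]
opening: 0.002
grasp_force: 3.5
```

Emit:
{"op": "carry_out", "data": {
  "targets": [
    {"dp":[2,0,0],"yaw":0},
    {"dp":[4,0,0],"yaw":0},
    {"dp":[6,0,0],"yaw":0}
  ]
}}

```text
clock: 20.68
eef_pos: [597.6, 49.3, 140.7]
tcp_rot: [3.141, 0.005, 3.097]
contact_force: [1.1, -0.5, 12.5]
opening: 0.0
grasp_force: 6.1
```

Emit:
{"op": "carry_out", "data": {
  "targets": [
    {"dp":[2,0,0],"yaw":0},
    {"dp":[4,0,0],"yaw":0},
    {"dp":[6,0,0],"yaw":0}
  ]
}}

```text
clock: 21.05
eef_pos: [591.1, 49.6, 140.6]
tcp_rot: [3.141, 0.004, 3.097]
contact_force: [0.2, -0.0, 12.2]
opening: 0.003
grasp_force: 6.2
```

Emit:
{"op": "carry_out", "data": {
  "targets": [
    {"dp":[2,0,0],"yaw":0},
    {"dp":[4,0,0],"yaw":0},
    {"dp":[6,0,0],"yaw":0}
  ]
}}

```text
clock: 21.42
eef_pos: [586.5, 49.8, 140.9]
tcp_rot: [3.141, 0.007, 3.097]
contact_force: [6.0, -1.0, 8.7]
opening: 0.001
grasp_force: 4.1
```

Emit:
{"op": "carry_out", "data": {
  "targets": [
    {"dp":[1.5,0,0],"yaw":0},
    {"dp":[3,0,0],"yaw":0},
    {"dp":[3,0,0],"yaw":0}
  ]
}}

```text
clock: 21.8
eef_pos: [583.6, 50.1, 140.8]
tcp_rot: [3.141, 0.007, 3.097]
contact_force: [5.5, -0.6, 8.6]
opening: -0.005
grasp_force: 4.5
```

Emit:
{"op": "carry_out", "data": {
  "targets": [
    {"dp":[0,0,-6],"yaw":0},
    {"dp":[-10,0,-6],"yaw":0},
    {"dp":[-17,0,-6],"yaw":0},
    {"dp":[-17,0,-4],"yaw":0},
    {"dp":[-17,0,-1],"yaw":0},
    {"dp":[-17,0,0],"yaw":0},
    {"dp":[-17,0,0],"yaw":0}
  ]
}}

```text
clock: 22.68
eef_pos: [599.3, 49.2, 140.7]
tcp_rot: [3.141, 0.004, 3.097]
contact_force: [0.6, -0.9, 13.1]
opening: 0.002
grasp_force: 6.6
```

Emit:
{"op": "carry_out", "data": {
  "targets": [
    {"dp":[1.5,0,0],"yaw":0},
    {"dp":[3,0,0],"yaw":0},
    {"dp":[4.5,0,0],"yaw":0}
  ]
}}

```text
clock: 23.05
eef_pos: [596.3, 49.4, 140.9]
tcp_rot: [3.141, 0.007, 3.097]
contact_force: [6.3, -1.7, 9.7]
opening: -0.001
grasp_force: 4.4
```

Emit:
{"op": "carry_out", "data": {
  "targets": [
    {"dp":[1.5,0,0],"yaw":0},
    {"dp":[3,0,0],"yaw":0},
    {"dp":[4.5,0,0],"yaw":0}
  ]
}}

```text
clock: 23.42
eef_pos: [591.9, 49.8, 140.9]
tcp_rot: [3.141, 0.007, 3.097]
contact_force: [7.2, 0.0, 7.2]
opening: 0.0
grasp_force: 4.4
```

Emit:
{"op": "carry_out", "data": {
  "targets": [
    {"dp":[0,0,-20],"yaw":0},
    {"dp":[0,0,-46],"yaw":0},
    {"dp":[-40,0,-48],"yaw":0},
    {"dp":[-82,0,-48],"yaw":0},
    {"dp":[-84,0,-46],"yaw":0},
    {"dp":[-84,0,-30],"yaw":0},
    {"dp":[-84,0,-15],"yaw":0},
    {"dp":[-84,0,-15],"yaw":0}
  ]
}}

```text
clock: 24.42
eef_pos: [670.5, 45.9, 151.7]
tcp_rot: [-3.141, -0.004, 3.097]
contact_force: [-0.1, 0.6, -1.0]
opening: -0.001
grasp_force: 0.0
```

Emit:
{"op": "carry_out", "data": {
  "targets": [
    {"dp":[6,0,0],"yaw":0},
    {"dp":[12,0,0],"yaw":0},
    {"dp":[19,0,0],"yaw":0},
    {"dp":[26,0,0],"yaw":0},
    {"dp":[33,0,0],"yaw":0},
    {"dp":[40,0,0],"yaw":0},
    {"dp":[47,0,0],"yaw":0},
    {"dp":[54,0,0],"yaw":0},
    {"dp":[60,0,0],"yaw":0},
    {"dp":[64,0,0],"yaw":0},
    {"dp":[66,0,0],"yaw":0},
    {"dp":[66,0,0],"yaw":0}
  ]
}}

```text
clock: 25.92
eef_pos: [606.3, 48.8, 153.8]
tcp_rot: [-3.142, -0.001, 3.097]
contact_force: [0.0, -0.3, -0.1]
opening: 0.006
grasp_force: 0.0
```

Emit:
{"op": "carry_out", "data": {
  "targets": [
    {"dp":[1.5,0,0],"yaw":0},
    {"dp":[3,0,0],"yaw":0},
    {"dp":[4,0,0],"yaw":0},
    {"dp":[4,0,0],"yaw":0}
  ]
}}

```text
clock: 26.42
eef_pos: [604.0, 49.0, 154.0]
tcp_rot: [3.142, 0.003, 3.097]
contact_force: [6.2, -0.4, -5.0]
opening: -0.001
grasp_force: 3.4
```

Emit:
{"op": "carry_out", "data": {
  "targets": [
    {"dp":[1,0,0],"yaw":0},
    {"dp":[2.5,0,0],"yaw":0},
    {"dp":[2.5,0,0],"yaw":0}
  ]
}}

```text
clock: 26.8
eef_pos: [603.8, 49.0, 154.3]
tcp_rot: [3.141, 0.008, 3.097]
contact_force: [14.3, -1.2, -11.2]
opening: 0.006
grasp_force: 7.5
```

Emit:
{"op": "carry_out", "data": {
  "targets": [
    {"dp":[-12,0,0],"yaw":0},
    {"dp":[-15,0,-40],"yaw":0},
    {"dp":[-15,0,-90],"yaw":0},
    {"dp":[20,0,-120],"yaw":0},
    {"dp":[80,0,-130],"yaw":0},
    {"dp":[140,0,-130],"yaw":0},
    {"dp":[200,0,-130],"yaw":0},
    {"dp":[240,50,-130],"yaw":0},
    {"dp":[260,110,-130],"yaw":0},
    {"dp":[260,170,-130],"yaw":0},
    {"dp":[260,230,-130],"yaw":0},
    {"dp":[260,230,-130],"yaw":0}
  ]
}}

```text
clock: 28.3
eef_pos: [350.3, 293.9, 284.0]
tcp_rot: [3.141, -0.001, 3.101]
contact_force: [-0.7, -0.8, 0.4]
opening: -0.0
grasp_force: 0.0
```

Run:
```python
from h import *
t=r.grab_frame('top');save('pics/t7.png',t);w=r.grab_frame('scene');
s=r.sense();print(s['clock'],s['contact_force'])
save('pics/v7.png',np.hstack([cv2.resize(t[165:290,270:340],None,fx=4.4,fy=4.4),cv2.resize(w[150:350,240:440],None,fx=2.2,fy=2.75)]))
```

```text
28.4 [ 0.12535584  0.44684399 -0.56190478]
```

View pics/v7.png

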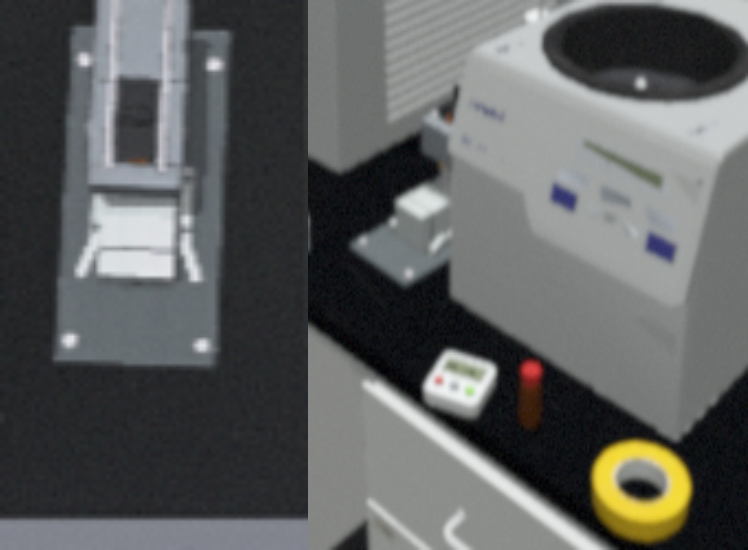

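The final picture shows the block home, with its rear edge level with the flare tips (crop row 277). The cover is forward with the same orange sliver as at the start, and the bystanders are in place.

```bash
python3 -c "
from rig import r
print(r.sign_off())"
```

```text
the job is handed in; nothing more can be done
None
```

The job is handed in at about 28 s of the 72 s allowed: cover slid back, the largest block pushed home against the column, wheel rolled until it stalled (taken as the rod bottoming out in the bore), cover slid fully forward again, everything released, and the vial, timer and tape roll not touched.

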